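# Sort the water-test bottles into their trays

### The arm

A 6-joint arm with a two-finger parallel gripper is mounted at the origin on the work surface. World frame = base frame: x ahead of the robot, y to its left, z up, the work surface at z = 0. Lengths are in mm, angles in rad, forces in N, time in s.
With the tool pointing down it reaches from about 300 to 775 mm from the base axis. Payload 14.6 kg.
Tool frame: the origin (TCP) lies between the finger pads; the fingertips stand 22 mm ahead of it and the grasp point (between the pads) lies 3 mm ahead of it (finger_overhang is the distance from the TCP to the fingertips, in mm); z points along the fingers, y is the direction in which the jaws open and shut (so a half turn about z gives the same grasp; the last joint's range is limited). The gripper opens to 94 mm and grips with 3 to 60 N. Pads are 16 mm wide; open, the fingers measure 119 mm over their backs; the gripper's body (75 mm by 177 mm) begins 78 mm behind the grasp point.
Start: joints at [-0.067, 0.3, 1.521, -0, 1.321, -0.067], TCP at [549.99, -0.002, 227.446] pointing down, gripper open.
Joint ranges: [-3.03, 3.03], [-0.79, 2.21], [0.23, 2.52], [-1.04, 4.18], [0, 3.07], [-2.55, 2.55]. Speed limits (rad/s): [2.22, 2.22, 2.57, 3.14, 3.14, 3.14].

### API

Orientations are given as [roll, pitch, yaw] about the fixed x, y, z axes, in that order (R = Rz(yaw) Ry(pitch) Rx(roll)).
In Python, from cell import * gives the robot as it stands.
- The arm moves only by the tool jog_arm, never from a script. Its argument "increments" is a list of rows, each a list of 7 numbers: the shift along the tool's x, y, z in cm, then the turn, a rotation vector about the tool's x, y, z in degrees, then the finger opening in cm, from 0 to 9.4. In form: [[x, y, z, wx, wy, wz, grip], ...]. A call has 1 to 20 rows; each row shifts and turns the commanded pose from where the row before left it, along the tool's axes as they then stand; what a row does not reach is not made up. A row lasts 1/8 s, in which the tool goes at most 62.5 mm and 10.7 degrees, less where a joint would pass 70% of its speed; a pose out of reach is approached as far as the arm can. A call is refused whole if a number of a shift passes 6.25 or a number of a turn 10.7, either way. A call with a gripper value outside its range is refused whole. The fingers move at their own pace and stop on an object; "squeeze" is the grip in N (left out, the last holds). Time passes only in rows, so rows that do not move let the fingers close. It gives the time, the measured TCP pose, the force and the opening at its end, in the units of the state.
- read_state(): the state, without advancing time (a new reading comes with each control period).
- camera(name): name is "scene" or "side" or "wrist"; returns a dict with "image" (400x640x3 uint8, red, green, blue), "K" (3x3 intrinsics, pixels), "k1" (the pictures are not rectified: a ray, as slopes to the right and down, at radius r is drawn at 1 + k1 r^2 times it, then the intrinsics apply), "rvec" (rotation vector, rad) and "tvec" (3), from world to camera coordinates, as OpenCV has them. Camera axes: x right, y down, z forward; pixel columns grow to the right and rows downward; lengths in mm; the calibration is good to about 2 mm. A picture is of the moment at which its call begins. There is no depth.
- sign_off(): hands the job in, once; it reports no verdict.
Trained networks look in a picture, given as the dict that the camera call returned (one of the last four; its "shot" number tells which), for a name from the list of things; names that differ only in an ending like _2 or _b are one class to them, and where a whole thing is asked for, a point or a joint stands for the part that bears it (a point fixed in the world has none). Each returns a list of dicts, best first, with "conf" (0 to 1); they miss things now and then, are a little off and sometimes report something else, mostly with a low value. They report only what shows in the picture. A call takes as long as a camera call.
- recognise(picture, name): "centre" ([x, y, z] in mm, in the coordinates of the camera as it stood for that picture, good to about 4 mm: the middle of the surface that is visible of it).
- regions_of(picture, name): "mask" (400x640 bool, what is visible of it).
The state is a dict: "clock": time; "joints": joint angles; "qd": joint speeds; "effort": joint torques, N m; "eef_pos": TCP position; "eef_rot": TCP orientation; "wrist_force": force on the tool from outside, world axes, zero at the start; "moment": the same for the moment, N m; "finger_gap": finger opening in mm.
Only numpy, scipy, OpenCV 4.12 (cv2) and the standard library are available. Lean on these libraries where they do the work, as an engineer would, in place of code of your own. Each camera call takes 0.05 s, during which the arm holds its last target.

### The job

Tidy up after the water test: stand the two black dropper bottles in the yellow tray and the two blue-capped vials in the red tray, one to each bay, and stand the amber jar in the green tray. Everything must end upright on the floor of its bay, let go of and at rest; leave the glass beaker and the culture dish where they are.

Things in the scene. Friction and masses are not known exactly. Their poses are not given: they have to be found in the camera images.
- dropper_black_mid (a point): All-black one (collar and nozzle black): round black dropper bottle, 74 mm tall, standing upright: body 32 mm in diameter up to 46 mm with a white label band, then a 24 mm collar up to 60 mm and a thin conical nozzle; about 50 g. This point is on its axis half-way up, 37 mm above its foot (grasp the body here: 32 mm wide)
- dropper_white_mid (a point): White-tipped one (collar and nozzle white): round black dropper bottle, 74 mm tall, standing upright: body 32 mm in diameter up to 46 mm with a white label band, then a 24 mm collar up to 60 mm and a thin conical nozzle; about 50 g. This point is on its axis half-way up, 37 mm above its foot (grasp the body here: 32 mm wide)
- vial_plain_mid (a point): round clear sample vial with white label band and dark blue screw cap, 74 mm tall, 30 mm in diameter all the way up, standing upright; about 45 g. This point is on its axis half-way up, 37 mm above its foot (30 mm wide here). The cap's top is plain blue.
- vial_dot_mid (a point): round clear sample vial with white label band and dark blue screw cap, 74 mm tall, 30 mm in diameter all the way up, standing upright; about 45 g. This point is on its axis half-way up, 37 mm above its foot (30 mm wide here). The cap's top carries a white round dot.
- jar_mid (a point): round amber-brown jar with white label band and brown screw lid, 68 mm tall, 46 mm in diameter up to 50 mm, lid 44 mm, standing upright; about 110 g. This point is on its axis half-way up, 34 mm above its foot (46 mm wide here)
- tray_yellow: Yellow tray fixed to the bench, 68 mm along its x and 132 mm along its y, with two equal square bays side by side along its y: bay centres at y = +32 mm and y = -32 mm (x = 0), each bay 60 mm by 60 mm inside. Walls and the divider are 4 mm thick and rise 16 mm above the bench; floor 4 mm thick. Origin at the centre of the underside, z up
- tray_red: Red tray fixed to the bench, 68 mm along its x and 132 mm along its y, with two equal square bays side by side along its y: bay centres at y = +32 mm and y = -32 mm (x = 0), each bay 60 mm by 60 mm inside. Walls and the divider are 4 mm thick and rise 16 mm above the bench; floor 4 mm thick. Origin at the centre of the underside, z up
- tray_green: Green tray fixed to the bench, 82 mm by 82 mm, with a single square bay, 74 mm by 74 mm inside; walls 4 mm thick, rising 16 mm above the bench; floor 4 mm thick. Origin at the centre of the underside, z up
- beaker_mid (a point): small empty clear glass beaker, 51 mm in diameter, 60 mm tall, loose on the bench between the trays; to be left alone. This point is on its axis half-way up
- dish_mid (a point): flat round lidded clear culture dish, 55 mm in diameter, 18 mm tall, loose on the bench between the trays; to be left alone. This point is at its centre

How it is judged (in metres and radians):
At the end, for the whole second after the job is handed in: Dropper bottles in the yellow tray and vials in the red, one per bay either way round, jar in the green; each within about 20 mm of its bay's middle, standing on the floor (height within 5 mm, tilt under 0.15 rad), slower than 20 mm/s; beaker and dish within 20 mm of their start ((((x of dropper_black_mid in the frame of tray_yellow between -0.022 and 0.022 m and y of dropper_black_mid in the frame of tray_yellow between 0.012 and 0.055 m and z of dropper_black_mid in the frame of tray_yellow between 0.036 and 0.046 m and angle between dropper_black_mid's own z axis and vertical below 0.15 rad) and (x of dropper_white_mid in the frame of tray_yellow between -0.022 and 0.022 m and y of dropper_white_mid in the frame of tray_yellow between -0.055 and -0.012 m and z of dropper_white_mid in the frame of tray_yellow between 0.036 and 0.046 m and angle between dropper_white_mid's own z axis and vertical below 0.15 rad)) or ((x of dropper_black_mid in the frame of tray_yellow between -0.022 and 0.022 m and y of dropper_black_mid in the frame of tray_yellow between -0.055 and -0.012 m and z of dropper_black_mid in the frame of tray_yellow between 0.036 and 0.046 m and angle between dropper_black_mid's own z axis and vertical below 0.15 rad) and (x of dropper_white_mid in the frame of tray_yellow between -0.022 and 0.022 m and y of dropper_white_mid in the frame of tray_yellow between 0.012 and 0.055 m and z of dropper_white_mid in the frame of tray_yellow between 0.036 and 0.046 m and angle between dropper_white_mid's own z axis and vertical below 0.15 rad))) and (((x of vial_plain_mid in the frame of tray_red between -0.022 and 0.022 m and y of vial_plain_mid in the frame of tray_red between 0.012 and 0.055 m and z of vial_plain_mid in the frame of tray_red between 0.036 and 0.046 m and angle between vial_plain_mid's own z axis and vertical below 0.15 rad) and (x of vial_dot_mid in the frame of tray_red between -0.022 and 0.022 m and y of vial_dot_mid in the frame of tray_red between -0.055 and -0.012 m and z of vial_dot_mid in the frame of tray_red between 0.036 and 0.046 m and angle between vial_dot_mid's own z axis and vertical below 0.15 rad)) or ((x of vial_plain_mid in the frame of tray_red between -0.022 and 0.022 m and y of vial_plain_mid in the frame of tray_red between -0.055 and -0.012 m and z of vial_plain_mid in the frame of tray_red between 0.036 and 0.046 m and angle between vial_plain_mid's own z axis and vertical below 0.15 rad) and (x of vial_dot_mid in the frame of tray_red between -0.022 and 0.022 m and y of vial_dot_mid in the frame of tray_red between 0.012 and 0.055 m and z of vial_dot_mid in the frame of tray_red between 0.036 and 0.046 m and angle between vial_dot_mid's own z axis and vertical below 0.15 rad))) and x of jar_mid in the frame of tray_green between -0.022 and 0.022 m and y of jar_mid in the frame of tray_green between -0.022 and 0.022 m and z of jar_mid in the frame of tray_green between 0.033 and 0.043 m and angle between jar_mid's own z axis and vertical below 0.15 rad and linear speed of each of dropper_black, dropper_white, vial_plain, vial_dot, jar below 0.02 m/s and distance of each of beaker_mid, dish_mid from where it was at the start of the episode below 0.02 m); the robot touches nothing.
It fails at once if the glass beaker was pushed more than 20 mm from its place (distance of beaker_mid from where it was at the start of the episode above 0.02 m).
It fails at once if the culture dish was pushed more than 20 mm from its place (distance of dish_mid from where it was at the start of the episode above 0.02 m).
It also fails if it takes over 122 s, if anything falls off the work surface, if the arm or the gripper's body presses on something with over 40 N, if the wrist force passes 120 N, or if a joint passes its speed limit or range.

## Working session

There is one attempt and no reset: what is moved stays moved. The work goes in short steps, Python scripts to look and compute and a tool call to move; the robot and the scene stay as the last step left them, time stands still between calls to the robot, and variables do not carry over. Pictures are saved under pics/ and viewed, and the job is handed in when it is done.

Besides the shell and the picture viewer there is one more tool, called as name(argument=value, ...) on one line, values as JSON. jog_arm: Moves the arm, as the interface text tells. Its arguments: {"type":"object","properties":{"increments":{"type":"array"},"squeeze":{"type":"number"}},"required":["increments"]}

```bash
ls; mkdir -p pics; python3 - <<'E'
from cell import *
import cv2
print(read_state())
for n in ("scene","side","wrist"):
    c=camera(n); cv2.imwrite(f"pics/{n}0.png",c["image"][:,:,::-1]); print(n,c["K"],c["k1"],c["rvec"],c["tvec"])
E
```

```text
pics
{'clock': 0.0, 'joints': array([-6.65659707e-02,  3.00434168e-01,  1.52157446e+00,  1.92164921e-05,
        1.32067602e+00, -6.66156085e-02]), 'qd': array([-0.00123115,  0.00050502,  0.00086362, -0.00101044,  0.00114159,
        0.00057268]), 'effort': array([-1.53750298e-03, -5.31805658e+01, -3.52735734e+01,  7.07558286e-02,
        2.43994006e-02, -4.79655944e-05]), 'eef_pos': array([5.49770967e+02, 3.56905385e-02, 2.26909371e+02]), 'eef_rot': array([-3.14050432e+00, -9.12618380e-05,  1.57084115e+00]), 'wrist_force': array([ 0.1639617 , -0.51735773,  0.46641937]), 'moment': array([-0.04260465,  0.02318136, -0.0202756 ]), 'finger_gap': 94.0359338185862}
scene [[507.75429465   0.         317.50844753]
 [  0.         507.75429465 203.91822976]
 [  0.           0.           1.        ]] -0.1634157434720285 [ 1.86402373  1.77761901 -0.6028609 ] [ -14.4398268  -384.75119476 1459.79223249]
side [[462.57330648   0.         316.06883217]
 [  0.         462.57330648 196.70299752]
 [  0.           0.           1.        ]] -0.11702631784487344 [ 0.18624572 -2.72260915  1.42115878] [528.65524239  89.21158331 855.94489756]
wrist [[301.66900715   0.         317.17645628]
 [  0.         301.66900715 200.89621451]
 [  0.           0.           1.        ]] 0.0029330590446582983 [-2.90648485e+00 -3.46327176e-04  1.20590781e-03] [-550.31918336  -25.69007993  390.18166954]
```

View pics/scene0.png

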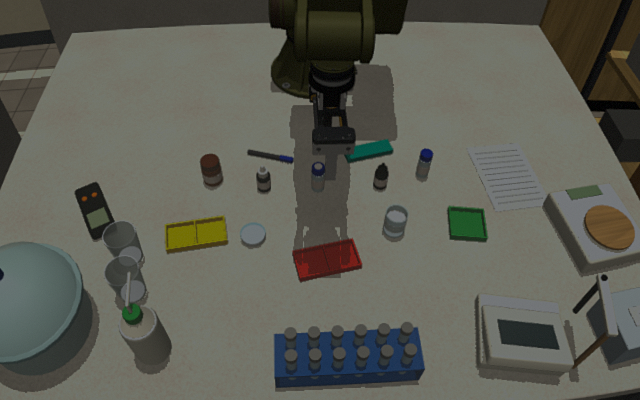

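View pics/side0.png

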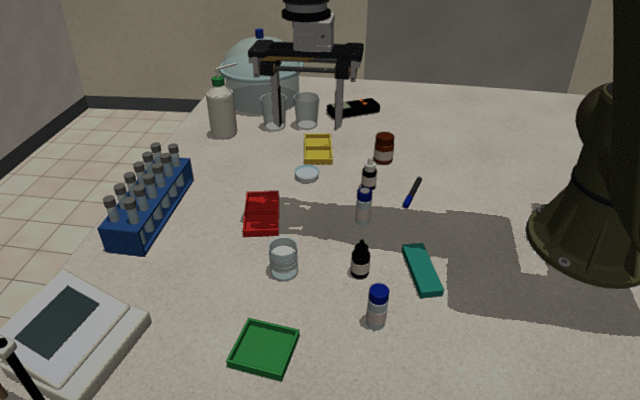

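View pics/wrist0.png

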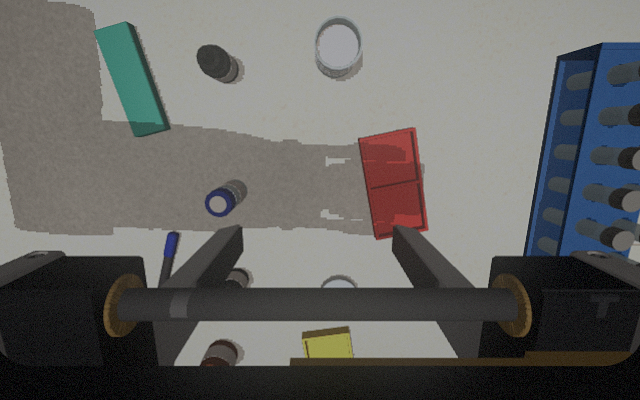

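```bash
cat > h.py <<'E'
import numpy as np, cv2
from scipy.optimize import minimize
def proj(c,P):
    R=cv2.Rodrigues(np.array(c["rvec"],float))[0]; q=np.asarray(P,float)@R.T+np.array(c["tvec"]).ravel()
    u=q[:,:2]/q[:,2:]; u=u*(1+c["k1"]*(u**2).sum(1,keepdims=True)); K=c["K"]
    return u*[K[0,0],K[1,1]]+[K[0,2],K[1,2]]
def unproj(c,px,z):
    K=c["K"]; d=(np.array(px,float)-[K[0,2],K[1,2]])/[K[0,0],K[1,1]]; u=d.copy()
    for _ in range(20): u=d/(1+c["k1"]*(u@u))
    R=cv2.Rodrigues(np.array(c["rvec"],float))[0]; o=-R.T@np.array(c["tvec"]).ravel(); v=R.T@np.r_[u,1]
    return o+v*(z-o[2])/v[2]
a=np.linspace(0,2*np.pi,24,endpoint=False)
def ring(r,z): return np.c_[r*np.cos(a),r*np.sin(a),0*a+z]
def box(x,y,z): return np.array([[i*x/2,j*y/2,k] for i in(-1,1) for j in(-1,1) for k in(0,z)])
M={"dropper":[ring(16,0),ring(16,46),ring(12,46),ring(12,60),ring(3,74)],"vial":[ring(15,0),ring(15,74)],"jar":[ring(23,0),ring(23,50),ring(22,68)],
"tray_yellow":[box(68,132,16)],"tray_red":[box(68,132,16)],"tray_green":[box(82,82,16)],"beaker":[ring(25.5,0),ring(25.5,60)],"dish":[ring(27.5,0),ring(27.5,18)]}
def model(n): return M[n] if n in M else M[n.split("_")[0]]
def place(P,p):
    R=np.array([[np.cos(p[2]),-np.sin(p[2]),0],[np.sin(p[2]),np.cos(p[2]),0],[0,0,1]])
    return P@R.T+[p[0],p[1],p[3] if len(p)>3 else 0]
def sil(c,n,p,s=4):
    m=np.zeros((400*s,640*s),np.uint8); pr=model(n)
    if len(pr)==1: prs=[pr[0]]
    else: prs=[np.r_[pr[i],pr[i+1]] for i in range(len(pr)-1)]
    for P in prs:
        h=cv2.convexHull(((proj(c,place(P,p))+.5)*s).astype(np.float32)); cv2.fillPoly(m,[np.round(h).astype(np.int32)],1)
    return m
def fit(n,views,p0,yaw=False,z=0):
    big=[(c,cv2.resize(np.asarray(m,np.uint8),None,fx=4,fy=4,interpolation=cv2.INTER_NEAREST)) for c,m in views]
    def f(v):
        p=[v[0],v[1],v[2]/100 if yaw else 0,z]; t=0
        for c,m in big:
            s=sil(c,n,p); t-=(s&m).sum()/max(1,(s|m).sum())
        return t/len(big)
    v0=np.array([p0[0],p0[1]]+([p0[2]*100] if yaw else []),float)
    S=np.vstack([v0]+[v0+10*e for e in np.eye(len(v0))])
    r=minimize(f,v0,method="Nelder-Mead",options=dict(initial_simplex=S,xatol=.1,fatol=1e-4,maxiter=120))
    return r.x,-r.fun
E
python3 - <<'E'
from cell import *
from h import *
cs={n:camera(n) for n in("scene","side")}
for n in ["dropper_black_mid","dropper_white_mid","vial_plain_mid","vial_dot_mid","jar_mid","tray_yellow","tray_red","tray_green","beaker_mid","dish_mid"]:
    for k,c in cs.items():
        R=cv2.Rodrigues(np.array(c["rvec"],float))[0]
        for d in recognise(c,n)[:2]:
            print(n,k,"rec",(R.T@(np.array(d["centre"])-np.ravel(c["tvec"]))).round(),round(d["conf"],2))
        rs=regions_of(c,n)
        for d in rs[:2]:
            m=d["mask"]; ys,xs=np.nonzero(m)
            if len(xs)==0: continue
            ctr=[(xs.min()+xs.max())/2,(ys.min()+ys.max())/2]
            tr=n.startswith("tray"); zz=8 if tr else {"j":34,"b":30}.get(n[0],9 if n.startswith("dish") else 37)
            g=unproj(c,ctr,zz); best=None
            for y0 in ([-.5,0,.5,1.57] if tr else [0]):
                r=fit(n,[(c,m)],[g[0],g[1],y0],yaw=tr)
                if best is None or r[1]>best[1]: best=r
            print("   reg",round(d["conf"],2),np.round(ctr),"fit",best[0].round(1),round(best[1],3))
E
```

```text
dropper_black_mid scene rec [450. 137.  40.] 0.57
   reg 0.73 [318. 176.] fit [435.6  -9.6] 0.858
   reg 0.62 [380. 176.] fit [440.8 136.1] 0.876
dropper_black_mid side rec [438. 148.  42.] 0.59
   reg 0.57 [360. 259.] fit [441.  134.7] 0.948
dropper_white_mid scene rec [ 445. -134.   39.] 0.51
   reg 0.52 [263. 179.] fit [ 435.8 -134.7] 0.862
dropper_white_mid side rec [ 436. -123.   39.] 0.77
   reg 0.7 [369. 173.] fit [ 437.8 -143.1] 0.812
vial_plain_mid scene rec [418. 240.  46.] 0.6
   reg 0.84 [424. 164.] fit [409.4 242.3] 0.897
   reg 0.62 [380. 176.] fit [453.2 132.6] 0.744
vial_plain_mid side rec [409. 256.  50.] 0.59
   reg 0.66 [377. 307.] fit [409.  242.7] 0.92
vial_dot_mid scene rec [455. -10.  55.] 0.73
   reg 0.66 [317. 177.] fit [440.4 -10.9] 0.846
   reg 0.96 [364. 206.] fit [443.5 -12.4] 0.901
jar_mid scene rec [ 426. -253.   50.] 0.83
   reg 0.88 [212. 170.] fit [ 408.9 -254.5] 0.935
jar_mid side rec [ 405. -240.   38.] 0.85
   reg 0.75 [383. 148.] fit [ 409.2 -259.2] 0.908
tray_yellow scene rec [ 568. -276.    3.] 0.71
tray_yellow scene rec [562. 320.   5.] 0.25
 
[... 434 characters left out ...]
 reg 0.97 [468. 224.] fit [566.3 317.5 -14.2] 0.949
tray_green side rec [566. 321.   6.] 0.68
tray_green side rec [566. 165.  42.] 0.39
   reg 0.84 [262. 349.] fit [566.7 316.4 -13.8] 0.97
   reg 0.26 [377. 306.] fit [431.1 211.7 147.9] 0.374
beaker_mid scene rec [574. 149.  40.] 0.78
   reg 0.73 [396. 220.] fit [567.7 150.6] 0.943
beaker_mid side rec [566. 164.  43.] 0.73
   reg 0.58 [283. 258.] fit [569.4 147.5] 0.939
dish_mid scene rec [ 582. -158.   15.] 0.62
   reg 0.77 [252. 234.] fit [ 574.8 -157.7] 0.882
dish_mid side rec [ 405. -240.   41.] 0.74
dish_mid side rec [ 575. -147.   19.] 0.62
   reg 0.6 [307. 173.] fit [ 577.2 -160.9] 0.931
   reg 0.51 [262. 349.] fit [560.9 330.6] 0.404
```

```bash
python3 - <<'E'
from cell import *
from h import *
c=camera("wrist")
R=cv2.Rodrigues(np.array(c["rvec"],float))[0]; print("cam",(-R.T@np.ravel(c["tvec"])).round())
for n,g in {"dropper_black_mid":(441,135),"vial_dot_mid":(441,-11),"tray_red":(645,-3,.2),"beaker_mid":(569,149)}.items():
    for d in regions_of(c,n)[:2]:
        tr=n.startswith("tray"); r=fit(n,[(c,d["mask"])],g,yaw=tr); print(n,round(d["conf"],2),r[0].round(1),round(r[1],3))
for px in [(95,32),(130,22),(170,128),(135,137)]: print("block",unproj(c,px,12).round())
for px in [(163,256),(175,233)]: print("pen",unproj(c,px,5).round())
E
```

```text
cam [551.  66. 385.]
dropper_black_mid 0.84 [442.1 135.1] 0.945
vial_dot_mid 0.56 [445.5 -11. ] 0.931
tray_red 0.71 [646.7  -1.7  20.3] 0.945
beaker_mid 0.7 [571.  149.1] 0.952
block [302. 171.  12.]
block [343. 181.  12.]
block [374.  67.  12.]
block [330.  56.  12.]
pen [ 342. -102.    5.]
pen [362. -69.   5.]
```

jog_arm(increments=[[-0.3,-2.65,2.5,0,0,0,7],[-0.3,-2.65,2.5,0,0,0,7],[-0.3,-2.65,2.5,0,0,0,7],[-0.25,-2.7,2.5,0,0,0,7],[0,0,0,0,0,0,7],[0,0,0,0,0,0,7],[0,0,0,0,0,0,7]], squeeze=15)

```text
clock: 3.38
eef_pos: [444.5, -11.5, 128.2]
eef_rot: [3.14, 0.0, 1.571]
wrist_force: [-0.4, 0.3, -0.0]
finger_gap: 69.7
```

jog_arm(increments=[[0,0,2,0,0,0,7],[0,0,2,0,0,0,7],[0,0,2,0,0,0,7],[0,0,1.5,0,0,0,7],[0,0,1.2,0,0,0,7],[0,0,0,0,0,0,7],[0,0,0,0,0,0,7],[0,0,0,0,0,0,2.5],[0,0,0,0,0,0,2.5],[0,0,0,0,0,0,2.5],[0,0,0,0,0,0,2.5],[0,0,0,0,0,0,2.5],[0,0,0,0,0,0,2.5]])

```text
clock: 5.0
eef_pos: [443.5, -11.5, 40.5]
eef_rot: [3.142, 0.0, 1.571]
wrist_force: [0.4, 0.3, 1.3]
finger_gap: 29.7
```

jog_arm(increments=[[0,0,-1,0,0,0,2.5],[0,0,-2,0,0,0,2.5],[0,0,-2.5,0,0,0,2.5],[0,0,-2.5,0,0,0,2.5],[-0.25,2.05,0,0,0,0,2.5],[-0.25,3,0,0,0,0,2.5],[-0.4,3.5,0,0,0,0,2.5],[-0.4,3.5,0,0,0,0,2.5],[-0.4,3.5,0,0,0,0,2.5],[-0.3,3,0,0,0,0,2.5],[-0.25,2.3,0,0,0,0,2.5],[0,0,0,0,0,0,2.5],[0,0,0,0,0,0,2.5],[0,0,0,0,0,0,2.5]])

```text
clock: 6.75
eef_pos: [651.5, -33.9, 120.8]
eef_rot: [3.142, -0.0, 1.571]
wrist_force: [-0.2, 1.0, -0.2]
finger_gap: 30.1
```

jog_arm(increments=[[0,0,2,0,0,0,2.5],[0,0,2,0,0,0,2.5],[0,0,1.7,0,0,0,2.5],[0,0,1,0,0,0,2.5],[0,0,0.5,0,0,0,2.5],[0,0,0.4,0,0,0,2.5],[0,0,0,0,0,0,2.5],[0,0,0,0,0,0,2.5]])

```text
clock: 7.75
eef_pos: [652.1, -34.0, 44.8]
eef_rot: [3.141, 0.0, 1.571]
wrist_force: [0.5, 0.8, -0.8]
finger_gap: 29.9
```

jog_arm(increments=[[0,0,0,0,0,0,4],[0,0,0,0,0,0,6],[0,0,0,0,0,0,7],[0,0,0,0,0,0,7],[0,0,0,0,0,0,7],[0,0,-2,0,0,0,7],[0,0,-3,0,0,0,7],[0,0,-4,0,0,0,7],[2.5,-2.3,-1,0,0,0,7],[3.15,-2.75,0,0,0,0,7],[3.15,-2.75,0,0,0,0,7],[3.15,-2.75,0,0,0,0,7],[3.15,-2.75,0,0,0,0,7],[3.15,-2.75,0,0,0,0,7],[3.15,-2.75,0,0,0,0,7],[3.15,-2.75,0,0,0,0,7],[3.15,-2.75,0,0,0,0,7],[0,0,0,0,0,0,7],[0,0,0,0,0,0,7],[0,0,0,0,0,0,7]])

```text
clock: 10.25
eef_pos: [409.6, 242.4, 144.8]
eef_rot: [3.141, -0.0, 1.57]
wrist_force: [0.4, -0.3, -0.3]
finger_gap: 69.9
```

```bash
python3 - <<'E'
from cell import *
import cv2
print(read_state()["eef_pos"])
ims=[camera(n)["image"] for n in ("scene","wrist")]
cv2.imwrite("pics/a1.png",cv2.resize(ims[0],(640,400))[:,:,::-1]); cv2.imwrite("pics/a2.png",ims[1][:,:,::-1])
E
```

```text
[409.63529574 242.39390439 144.80504837]
```

View pics/a1.png

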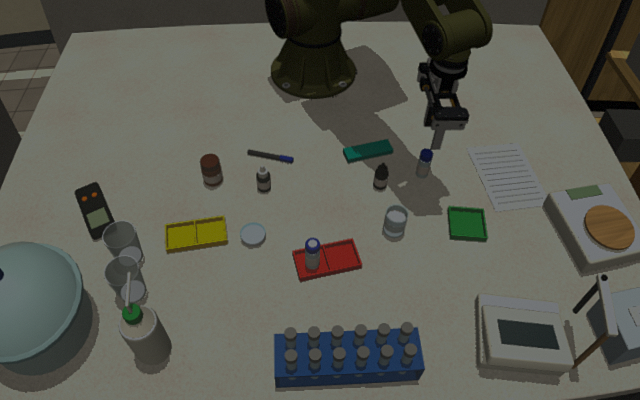

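The scene picture shows the dotted vial upright in the red tray's left bay at about (312,255), and the gripper over the plain vial at (425,163). Descending on it.

jog_arm(increments=[[0,0,2.5,0,0,0,7],[0,0,2.5,0,0,0,7],[0,0,2.5,0,0,0,7],[0,0,1.7,0,0,0,7],[0,0,1.2,0,0,0,7],[0,0,0,0,0,0,7],[0,0,0,0,0,0,7],[0,0,0,0,0,0,2.5],[0,0,0,0,0,0,2.5],[0,0,0,0,0,0,2.5],[0,0,0,0,0,0,2.5],[0,0,0,0,0,0,2.5],[0,0,0,0,0,0,2.5]])

```text
clock: 11.98
eef_pos: [409.0, 243.0, 40.5]
eef_rot: [-3.142, -0.0, 1.571]
wrist_force: [-0.0, -0.8, 1.1]
finger_gap: 29.8
```

jog_arm(increments=[[0,0,-1,0,0,0,2.5],[0,0,-2,0,0,0,2.5],[0,0,-3,0,0,0,2.5],[0,0,-3,0,0,0,2.5],[0,0,-2,0,0,0,2.5],[-2.4,2.5,0,0,0,0,2.5],[-2.8,3,0,0,0,0,2.5],[-2.8,3,0,0,0,0,2.5],[-2.8,3,0,0,0,0,2.5],[-2.8,3,0,0,0,0,2.5],[-2.8,3,0,0,0,0,2.5],[-2.6,3,0,0,0,0,2.5],[-2.4,2.5,0,0,0,0,2.5],[0,0,0,0,0,0,2.5],[0,0,0,0,0,0,2.5],[0,0,0,0,0,0,2.5]])

```text
clock: 13.98
eef_pos: [638.6, 29.8, 150.9]
eef_rot: [3.141, -0.0, 1.572]
wrist_force: [0.3, 0.2, 0.0]
finger_gap: 30.1
```

jog_arm(increments=[[0,0,2.5,0,0,0,2.5],[0,0,3,0,0,0,2.5],[-0.1,0,2.5,0,0,0,2.5],[0,0,1.2,0,0,0,2.5],[0,0,0.6,0,0,0,2.5],[0,0,0.5,0,0,0,2.5],[0,0,0.3,0,0,0,2.5],[0,0,0,0,0,0,2.5],[0,0,0,0,0,0,2.5]])

```text
clock: 15.1
eef_pos: [639.1, 28.0, 44.8]
eef_rot: [3.141, 0.0, 1.571]
wrist_force: [-0.8, -0.4, -0.6]
finger_gap: 30.1
```

jog_arm(increments=[[0,0,0,0,0,0,4],[0,0,0,0,0,0,6],[0,0,0,0,0,0,6.5],[0,0,0,0,0,0,6.5],[0,0,0,0,0,0,6.5],[0,0,-2,0,0,0,6.5],[0,0,-3,0,0,0,6.5],[0,0,-4,0,0,0,6.5],[1.4,-2.8,-1,0,0,0,6.5],[1.55,-2.8,0,0,0,0,6.5],[1.55,-2.85,0,0,0,0,6.5],[1.55,-2.85,0,0,0,0,6.5],[1.55,-2.85,0,0,0,0,6.5],[1.55,-2.85,0,0,0,0,6.5],[1.55,-2.8,0,0,0,0,6.5],[0,0,0,0,0,0,6.5],[0,0,0,0,0,0,6.5],[0,0,0,0,0,0,6.5]])

```text
clock: 17.35
eef_pos: [441.7, 134.6, 144.7]
eef_rot: [3.141, -0.0, 1.57]
wrist_force: [0.1, -0.6, -0.3]
finger_gap: 65.1
```

jog_arm(increments=[[0,0,2.5,0,0,0,6.5],[0,0,2.5,0,0,0,6.5],[0,0,2.5,0,0,0,6.5],[0,0,1.8,0,0,0,6.5],[0,0,1.2,0,0,0,6.5],[0,0,0,0,0,0,6.5],[0,0,0,0,0,0,6.5],[0,0,0,0,0,0,2.7],[0,0,0,0,0,0,2.7],[0,0,0,0,0,0,2.7],[0,0,0,0,0,0,2.7],[0,0,0,0,0,0,2.7],[0,0,0,0,0,0,2.7]])

```text
clock: 18.98
eef_pos: [441.0, 135.0, 39.5]
eef_rot: [3.141, -0.0, 1.571]
wrist_force: [-0.7, -0.5, 3.4]
finger_gap: 31.3
```

jog_arm(increments=[[0,0,-1,0,0,0,2.7],[0,0,-2,0,0,0,2.7],[0,0,-3,0,0,0,2.7],[0,0,-3,0,0,0,2.7],[0,0,-2,0,0,0,2.7],[-2.5,0.6,0,0,0,0,2.7],[-3,0.9,0,0,0,0,2.7],[-3.5,1,0,0,0,0,2.7],[-3.6,1,0,0,0,0,2.7],[-3.6,1,0,0,0,0,2.7],[-3.6,1,0,0,0,0,2.7],[-3.6,1.1,0,0,0,0,2.7],[-3.6,1.1,0,0,0,0,2.7],[-3.6,1.1,0,0,0,0,2.7],[-3.6,1.1,0,0,0,0,2.7],[-3.5,1.1,0,0,0,0,2.7],[-3,1,0,0,0,0,2.7],[-2.5,0.7,0,0,0,0,2.7],[-1.7,0.6,0,0,0,0,2.7],[0,0,0,0,0,0,2.7]])

```text
clock: 21.48
eef_pos: [573.8, -314.7, 149.5]
eef_rot: [-3.141, -0.0, 1.57]
wrist_force: [-0.3, -0.7, 0.1]
finger_gap: 31.5
```

jog_arm(increments=[[0,0,0,0,0,0,2.7],[0,0,0,0,0,0,2.7]])

```text
clock: 21.72
eef_pos: [574.0, -313.3, 149.7]
eef_rot: [3.141, -0.0, 1.571]
wrist_force: [-0.6, 0.0, -0.2]
finger_gap: 31.7
```

```bash
python3 - <<'E'
from cell import *
import cv2
c=[camera(n)["image"][:,:,::-1] for n in("scene","side")]
cv2.imwrite("pics/b1.png",c[0]);cv2.imwrite("pics/b2.png",c[1])
E
```

```text
(no output)
```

View pics/b1.png

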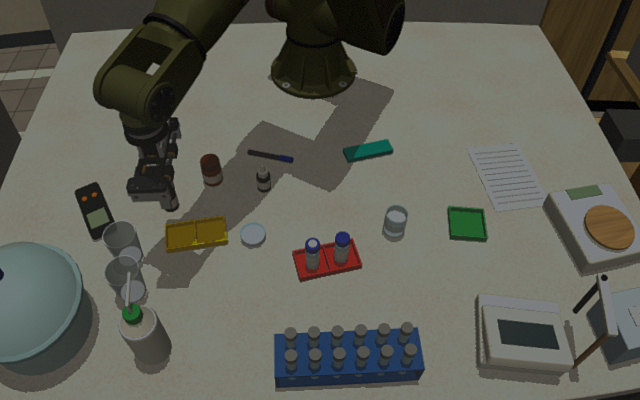

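View pics/b2.png

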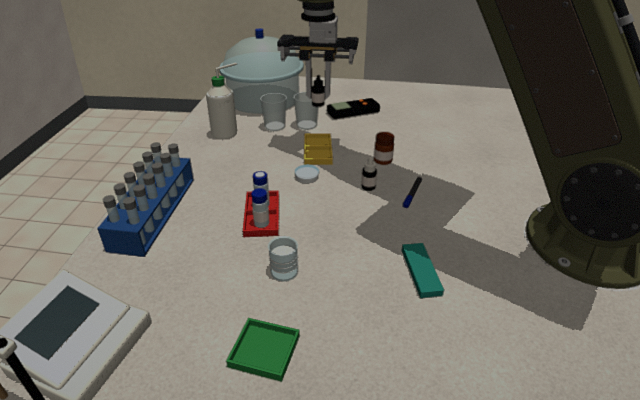

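jog_arm(increments=[[0,0,2.5,0,0,0,2.7],[0,0,3,0,0,0,2.7],[0,0,2.5,0,0,0,2.7],[0,0,1.2,0,0,0,2.7],[0,0,0.6,0,0,0,2.7],[0,0,0.5,0,0,0,2.7],[0,0,0.3,0,0,0,2.7],[0,0,0,0,0,0,2.7],[0,0,0,0,0,0,2.7]])

```text
clock: 22.95
eef_pos: [574.1, -314.1, 43.7]
eef_rot: [3.141, 0.0, 1.571]
wrist_force: [-0.1, -0.3, -0.1]
finger_gap: 31.4
```

jog_arm(increments=[[0,0,0,0,0,0,4],[0,0,0,0,0,0,6],[0,0,0,0,0,0,7],[0,0,0,0,0,0,7],[0,0,0,0,0,0,7],[0,0,-2,0,0,0,7],[0,0,-3,0,0,0,7],[0,0,-4,0,0,0,7],[0,0,-2,0,0,0,7],[1,-1,0,0,0,0,7],[2,-2,0,0,0,0,7],[2,-2,0,0,0,0,7],[0,0,0,0,0,0,7],[0,0,0,0,0,0,7]])

```text
clock: 24.7
eef_pos: [524.4, -264.4, 153.8]
eef_rot: [3.141, 0.0, 1.571]
wrist_force: [0.3, 0.2, 0.1]
finger_gap: 70.0
```

```bash
python3 - <<'E'
from cell import *
from h import *
print(read_state()["eef_pos"])
for k in("side","wrist"):
  c=camera(k); cv2.imwrite(f"pics/c_{k}.png",c["image"][:,:,::-1])
  for n,g,z in(("dropper_white_mid",(437,-138),0),("jar_mid",(409,-256),0),("tray_yellow",(569,-282,.145),0),("dropper_black_mid",(574,-314),4)):
    for d in regions_of(c,n)[:2]:
        tr=n.startswith("tray"); r=fit(n,[(c,d["mask"])],g,yaw=tr,z=z); print(k,n,round(d["conf"],2),r[0].round(1),round(r[1],3))
E
```

```text
[ 524.40263724 -264.43274729  153.75050793]
side dropper_white_mid 0.61 [ 438.2 -137.2] 0.83
side jar_mid 0.92 [ 409.2 -257.5] 0.923
side tray_yellow 0.74 [ 568.5 -283.    14.1] 0.8
side dropper_black_mid 0.77 [ 573.2 -319.4] 0.913
wrist dropper_white_mid 0.66 [ 439.3 -135.6] 0.962
wrist jar_mid 0.61 [ 409.6 -256.4] 0.961
wrist tray_yellow 0.69 [ 571.  -281.6   15. ] 0.742
wrist dropper_black_mid 0.8 [ 574.  -314.1] 0.703
```

View pics/c_wrist.png

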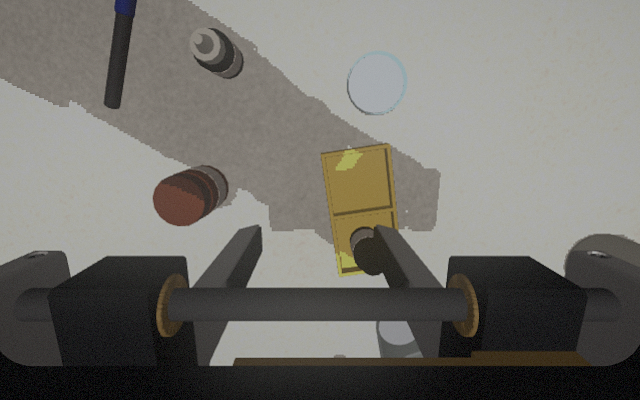

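View pics/c_side.png

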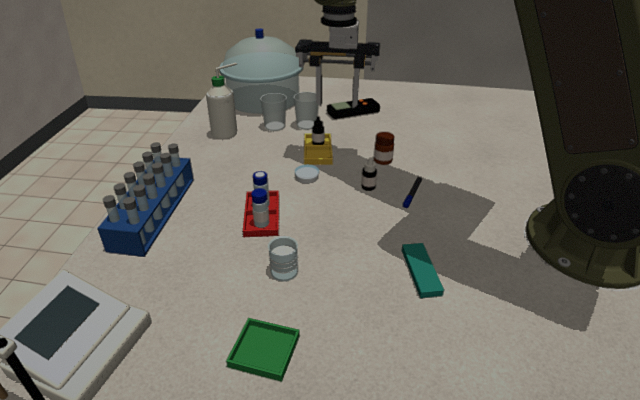

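The black dropper stands in the far yellow bay (wrist view about (365,248)). The white-tipped one is at (210,50) in the wrist view, world about (438.5, -135.5). Going for it.

jog_arm(increments=[[2,-1.4,0,0,0,0,6.5],[3,-2,0,0,0,0,6.5],[3,-2,0,0,0,0,6.5],[3,-2,0,0,0,0,6.5],[1.9,-1.2,0,0,0,0,6.5],[0,0,2,0,0,0,6.5],[0,0,0,0,0,0,6.5],[0,0,0,0,0,0,6.5]])

```text
clock: 26.2
eef_pos: [438.3, -135.2, 134.0]
eef_rot: [3.141, 0.0, 1.571]
wrist_force: [-0.7, -0.4, 1.8]
finger_gap: 64.6
```

jog_arm(increments=[[0,0,2,0,0,0,6.5],[0,0,2.5,0,0,0,6.5],[0,0,2.2,0,0,0,6.5],[0,0,1.5,0,0,0,6.5],[0,0,1.2,0,0,0,6.5],[0,0,0,0,0,0,6.5],[0,0,0,0,0,0,6.5],[0,0,0,0,0,0,2.7],[0,0,0,0,0,0,2.7],[0,0,0,0,0,0,2.7],[0,0,0,0,0,0,2.7],[0,0,0,0,0,0,2.7],[0,0,0,0,0,0,2.7]])

```text
clock: 27.82
eef_pos: [438.0, -135.0, 39.5]
eef_rot: [3.142, 0.0, 1.571]
wrist_force: [-0.9, 0.5, 2.4]
finger_gap: 31.9
```

jog_arm(increments=[[0,0,-1,0,0,0,2.7],[0,0,-2,0,0,0,2.7],[0,0,-3,0,0,0,2.7],[0,0,-3,0,0,0,2.7],[0,0,-2,0,0,0,2.7],[-1.5,1.75,0,0,0,0,2.7],[-2.5,2.75,0,0,0,0,2.7],[-2.5,2.75,0,0,0,0,2.7],[-2.5,2.75,0,0,0,0,2.7],[-2.5,2.75,0,0,0,0,2.7],[0,0,0,0,0,0,2.7],[0,0,0,0,0,0,2.7],[0,0,0,0,0,0,2.7]])

```text
clock: 29.45
eef_pos: [565.1, -249.4, 149.9]
eef_rot: [3.141, 0.0, 1.571]
wrist_force: [0.0, 0.2, -1.0]
finger_gap: 31.8
```

jog_arm(increments=[[0,0,2.5,0,0,0,2.7],[0,0,3,0,0,0,2.7],[0,0,2.5,0,0,0,2.7],[0,0,1.2,0,0,0,2.7],[0,0,0.6,0,0,0,2.7],[0,0,0.5,0,0,0,2.7],[0,0,0.3,0,0,0,2.7],[0,0,0,0,0,0,2.7],[0,0,0,0,0,0,2.7]])

```text
clock: 30.58
eef_pos: [565.6, -250.0, 43.7]
eef_rot: [3.141, 0.0, 1.571]
wrist_force: [-0.5, 0.3, -0.5]
finger_gap: 31.8
```

jog_arm(increments=[[0,0,0,0,0,0,4],[0,0,0,0,0,0,6],[0,0,0,0,0,0,7],[0,0,0,0,0,0,7],[0,0,0,0,0,0,7],[0,0,-2,0,0,0,7],[0,0,-3,0,0,0,7],[0,0,-4,0,0,0,8],[0,0,-2,0,0,0,8],[-0.1,-2,0,0,0,0,8],[-0.1,-3,0,0,0,0,8],[-0.1,-3,0,0,0,0,8],[-0.1,-3,0,0,0,0,8],[-0.15,-2.65,0,0,0,0,8],[-0.1,-2,0,0,0,0,8],[0,0,2,0,0,0,8],[0,0,0,0,0,0,8],[0,0,0,0,0,0,8]])

```text
clock: 32.83
eef_pos: [409.4, -256.7, 134.6]
eef_rot: [3.141, 0.001, 1.571]
wrist_force: [-0.5, 1.1, -0.1]
finger_gap: 80.1
```

jog_arm(increments=[[0,0,2,0,0,0,8],[0,0,2.5,0,0,0,8],[0,0,2.5,0,0,0,8],[0,0,1.5,0,0,0,8],[0,0,1.2,0,0,0,8],[0,0,0,0,0,0,8],[0,0,0,0,0,0,8],[0,0,0,0,0,0,4],[0,0,0,0,0,0,4],[0,0,0,0,0,0,4],[0,0,0,0,0,0,4],[0,0,0,0,0,0,4],[0,0,0,0,0,0,4]], squeeze=25)

```text
clock: 34.45
eef_pos: [409.0, -256.5, 36.5]
eef_rot: [3.142, 0.0, 1.571]
wrist_force: [-0.3, 0.9, 1.3]
finger_gap: 45.4
```

jog_arm(increments=[[0,0,-1,0,0,0,4],[0,0,-2,0,0,0,4],[0,0,-3,0,0,0,4],[0,0,-3,0,0,0,4],[0,0,-3,0,0,0,4],[0,0,-1,0,0,0,4],[2,0.6,0,0,0,0,4],[3,0.8,0,0,0,0,4],[3.5,1,0,0,0,0,4],[3.5,1,0,0,0,0,4],[3.5,1,0,0,0,0,4],[3.5,1,0,0,0,0,4],[3.5,1,0,0,0,0,4],[3.5,1,0,0,0,0,4],[3.5,1,0,0,0,0,4],[3.5,1,0,0,0,0,4],[3.5,1,0,0,0,0,4],[3.5,1,0,0,0,0,4]])

```text
clock: 36.7
eef_pos: [522.9, 144.6, 165.7]
eef_rot: [-3.14, 0.0, 1.571]
wrist_force: [0.4, 0.5, -0.7]
finger_gap: 45.9
```

jog_arm(increments=[[3.5,1,0,0,0,0,4],[3.5,1,0,0,0,0,4],[3.5,0.9,0,0,0,0,4],[3,0.6,0,0,0,0,4],[2.5,0.5,0,0,0,0,4],[1.35,0.35,0,0,0,0,4],[0,0,0,0,0,0,4],[0,0,0,0,0,0,4],[0,0,0,0,0,0,4]])

```text
clock: 37.83
eef_pos: [566.6, 316.2, 166.6]
eef_rot: [-3.142, 0.0, 1.57]
wrist_force: [-0.3, 0.6, -1.4]
finger_gap: 45.9
```

Target TCP z 40.8.

jog_arm(increments=[[0,0,2.5,0,0,0,4],[0,0,3,0,0,0,4],[0,0,3,0,0,0,4],[0,0,2,0,0,0,4],[0,0,1,0,0,0,4],[0,0,0.6,0,0,0,4],[0,0,0.45,0,0,0,4],[0,0,0,0,0,0,4],[0,0,0,0,0,0,4]])

```text
clock: 38.95
eef_pos: [566.7, 317.1, 41.5]
eef_rot: [3.141, -0.0, 1.571]
wrist_force: [-0.1, 0.5, -1.2]
finger_gap: 46.0
```

jog_arm(increments=[[0,0,0,0,0,0,5],[0,0,0,0,0,0,7],[0,0,0,0,0,0,8],[0,0,0,0,0,0,8],[0,0,0,0,0,0,8],[0,0,-2,0,0,0,8],[0,0,-3,0,0,0,8],[0,0,-4,0,0,0,8],[0,0,-4,0,0,0,8],[-0.1,-2,-2,0,0,0,8],[0,-4,-2,0,0,0,8],[0,-4,-2,0,0,0,8],[0,-2,0,0,0,0,8],[0,0,0,0,0,0,8],[0,0,0,0,0,0,8]])

```text
clock: 40.83
eef_pos: [447.1, 315.9, 231.4]
eef_rot: [3.141, -0.0, 1.571]
wrist_force: [-0.6, 1.1, -1.0]
finger_gap: 80.0
```

```bash
python3 - <<'E'
from cell import *
from h import *
print(read_state()["clock"],read_state()["eef_pos"])
T={"dropper_black_mid":(574,-314,4),"dropper_white_mid":(565,-250,4),"vial_plain_mid":(639,28,4),"vial_dot_mid":(652,-34,4),"jar_mid":(566,317,4),"beaker_mid":(569,149,0),"dish_mid":(576,-159,0)}
for k in("scene","side"):
  c=camera(k); cv2.imwrite(f"pics/d_{k}.png",c["image"][:,:,::-1])
  for n,g in T.items():
    for d in regions_of(c,n)[:2]:
        r=fit(n,[(c,d["mask"])],g,z=g[2]); print(k,n,round(d["conf"],2),r[0].round(1),round(r[1],3))
E
```

```text
40.825 [447.13545957 315.93933877 231.40719713]
scene dropper_black_mid 0.9 [ 572.8 -312.6] 0.935
scene dropper_white_mid 0.93 [ 563.9 -249.7] 0.925
scene vial_plain_mid 0.73 [637.2  28. ] 0.863
scene vial_dot_mid 0.84 [651.7 -32.5] 0.9
scene jar_mid 0.7 [564.1 319.2] 0.863
scene beaker_mid 0.58 [566.6 150.8] 0.936
scene dish_mid 0.82 [ 576.7 -156.6] 0.956
scene dish_mid 0.54 [ 576. -159.] -0.0
side dropper_black_mid 0.49 [ 583.6 -406.3] 0.428
side dropper_black_mid 0.25 [ 574. -314.] -0.0
side vial_plain_mid 0.87 [638.2  25.6] 0.923
side vial_dot_mid 0.6 [653.  -44.3] 0.518
side jar_mid 0.57 [566.8 315.7] 0.968
side beaker_mid 0.55 [569. 147.] 0.928
```

View pics/d_scene.png

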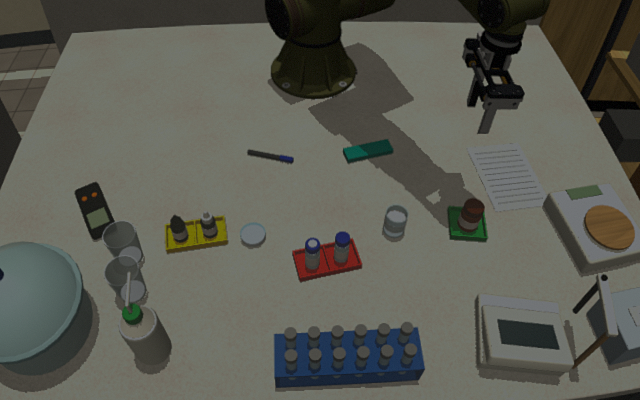

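View pics/d_side.png

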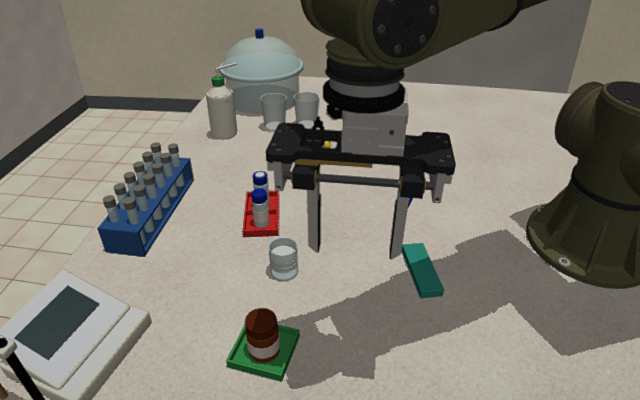

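All five items stand upright in their bays. In the scene view the droppers are at (178,230) and (209,225), the vials at (312,255) and (342,250), and the jar at (472,217). The beaker (396,220) and the dish (252,234) are where they started.

```bash
python3 -c "
from cell import *
print(sign_off())"
```

```text
the job is handed in; nothing more can be done
None
```

I handed the job in at about 41 s of the 122 s allowed. Both droppers are in the yellow tray, both vials in the red tray and the jar in the green tray, one per bay, let go of and upright.

- **Scene-camera check:** after the last release, each item measured within about 4 mm of its bay's middle. The beaker and dish were within about 3 mm of where they started, which is about as fine as the measurement goes.
- **Side-camera check:** it agreed on the jar, the plain vial and the beaker.
- **Not confirmed from the side:** the gripper hid the yellow tray and the dish, and the plain vial partly hid the dotted one. The side fits for the black dropper and the dotted vial were therefore unusable (overlap about 0.5 or less). Those items, and the white-tipped dropper and the dish, rest on the scene view. The black dropper also showed standing in its bay in an earlier side picture.

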